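# Pop a tin out of the dispenser and trap it

### The arm

A 7-joint arm with a two-finger parallel gripper is mounted at the origin on the work surface; the furniture and walls round the work are solid. World frame = base frame: x ahead of the robot, y to its left, z up, the work surface at z = 0. Lengths are in m, angles in rad, forces in N, time in s.
With the tool pointing down it reaches from about 0.425 to 0.95 m from the base axis. Payload 4.7 kg.
Tool frame: the origin (TCP) lies on the centre line of the jaws, within the pads' length; the fingertips stand robot.nose_length ahead of it and the grasp point (between the pads) lies 8 mm behind it (robot.nose_length is the distance from the TCP to the fingertips, in m); z points along the fingers, y is the line along which they close (so a half turn about z gives the same grasp; the last joint's range is limited). The gripper opens to 85 mm and grips with 20 to 120 N. Pads are 22 mm wide; open, the fingers measure 114 mm over their backs; the gripper's body (76 mm by 85 mm) begins 54 mm behind the grasp point. The pads swing forward as they close: fully open they stand 13 mm farther back than shut.
Start: joints at [1.185, 0.469, -0.049, 1.532, 0.024, 1.141, -0.082], TCP at [0.236, -0.632, 0.242] pointing down, gripper open.
Joint ranges: [-2.59, 2.59], [-0.33, 1.99], [-1.39, 1.29], [0.1, 2.45], [-1.04, 4.18], [0.21, 1.99], [-2.66, 2.66]. Speed limits (rad/s): [2.57, 2.57, 3.14, 3.14, 3.14, 3.14, 3.14].

### API

Orientations are given as [roll, pitch, yaw] about the fixed x, y, z axes, in that order (R = Rz(yaw) Ry(pitch) Rx(roll)).
In Python, from plant import robot gives the robot as it stands. Calls block until the motion is done:
- robot.goto(position, orientation): joint-space move of the TCP to a pose.
- robot.move_straight(position, vel=0.15, attitude=None, contact_N=None): straight line of the TCP; attitude=None keeps the orientation; vel is the mean speed in m/s. With contact_N (N) it stops when the force on the tool has changed by that much, and returns True; else False.
- robot.move_joints(angles): joint-space move.
- robot.grip(opening, strength=None): opening from 0.0 (shut) to 1.0 (fully open); strength is the grip in N (None keeps the last); returns when the fingers have stopped.
- robot.sleep(seconds).
- robot.inverse_kinematics(position, orientation): joint angles nearest the present ones, or None.
- robot.sense(): the state.
- robot.grab_frame(name): name is "scene" or "top" or "wrist"; returns a dict with "image" (420x560x3 uint8, red, green, blue), "range_z" (420x560 float32, m along the optical axis (not along the pixel's ray), 0 where there is no reading), "fx", "fy", "cx", "cy" (pixels), "dist_coeffs" ([k1, k2, p1, p2, k3] as OpenCV has them; the pictures are not rectified), "R" (3x3) and "t" (3): a world point X has camera coordinates R X + t. Camera axes: x right, y down, z forward; pixel columns grow to the right and rows downward; lengths in m; the calibration is good to about 2 mm. A picture is of the moment at which its call begins.
A pose or a line that the arm cannot do raises robot.IKError and nothing moves.
- robot.close_job(): hands the job in; it is judged then, once.
The state is a dict: "t": time; "joint_pos": joint angles; "joint_velocities": joint speeds; "effort": joint torques, N m; "tcp_pos": TCP position; "tcp_rot": TCP orientation; "wrist_force": force on the tool from outside, world axes, zero at the start; "torque": the same for the moment, N m; "opening": opening from 0.0 (shut) to 1.0 (fully open); "gripper_force": force on a finger pad.
Only numpy, scipy, OpenCV 4.12 (cv2) and the standard library are available. Lean on these libraries where they do the work, as an engineer would, in place of code of your own. Each camera call takes 0.05 s, during which the arm holds its last target. There are 200 camera calls.

### The job

On the small sloping tin dispenser, press the release bar beside the ramp down with one fingertip so that the spring pops the little tin out of its nest, and have the other finger standing in the ramp's channel to stop the tin gently before it rolls off the lower end. Finish while holding just like that: one finger keeping the bar down, the other keeping the tin still on the ramp, well out of its nest. Do not grip or lift the tin, and leave the other things on the counter alone.

Things in the scene. Friction and masses are not known exactly. Their poses are not given: they have to be found in the camera images.
- dispenser: Fixed wooden dispenser, a sloping board 200 x 116 mm. Origin on the counter under the channel's centre line, below the run of the ramp; x points level up the ramp towards the nest, y to the left looking up the ramp, z up. The ramp falls towards -x at 0.14 rad. The release bar is on its +y side. The spring block behind the nest (x 118 to 138 mm) stands 46 mm above the channel's floor.
- channel_mid (a point): Point on the channel's floor, on its centre line, straight across from the middle of the release bar (dispenser x = -10 mm, 34 mm above the counter). The channel is 63 mm wide inside, with rails 5 mm thick and 14 mm above its floor (34 mm at the nest, x above 55 mm). A finger here, up to 20 mm off the centre line, stands in the tin's path.
- bar_top (a point): Centre of the top of the release bar, a grey ribbed bar 44 mm long (along the ramp) and 24 mm wide; moves with the bar. It lies 56 mm to the +y side of the channel's centre line (dispenser x = -14 mm while up). Its top is parallel to the channel's floor, 26 mm above it while up and 12 mm when fully down, so always below the height of the tin's centre.
- release_bar (a joint): How far the release bar is pressed, m: 0 up, 0.014 at its lower stop. It springs back when let go: 1.2 N starts it, 5.4 N holds it fully down. It carries the steel stop of the nest: the tin creeps a little, pops out at about 9 to 11 mm and, if nothing stands in its way, is off the lower lip within half a second. At the end keep it more than 5 mm down.
- tin: Plain steel food tin, a cylinder 55 mm across and 60 mm long, about 0.18 kg, lying across the channel. Origin at its centre, y along its axis; it turns as it rolls. In the nest it is at x = 74, z = 73 mm of the dispenser; the centre travels 27.5 mm above the sloping floor. It is well out of the nest below x = 55 mm, and lost below x = -45 mm.
- ramp_lip (a point): Middle of the open lower edge of the channel's floor, where the tin would roll off (27 mm above the counter).
- salt_shaker: Glass salt shaker with grey top, 44 mm wide, 90 mm tall, standing left of the dispenser's nest; leave alone. Origin under its centre.
- garlic: Garlic bulb, 60 mm, left of the release bar; leave alone. Origin under its centre.
- pepper_mill: Wooden pepper mill, 58 mm wide, 170 mm tall, at the left side; leave alone. Origin under its centre.
- pasta_jar: Jar with red lid, 76 mm wide, 160 mm tall, in the far left corner; leave alone. Origin under its centre.
Mind the look-alikes: they are no part of the job. What is shaped like the tin but black is not meant.

How it is judged:
By the outcome, as a careful person would: the job done as asked, in the order asked, and still so for the second after the job is handed in, while the arm keeps its last pose, push and grip.
It also fails if it takes over 29 s, if anything falls off the work surface, if the arm or the gripper's body presses on something with over 40 N, if the wrist force passes 120 N, or if a joint passes its speed limit or range.

## Working session

There is one attempt and no reset: what is moved stays moved. The work goes in short steps, each a Python script; the robot and the scene stay as the last script left them, time stands still between calls to the robot, and variables do not carry over. Pictures are saved under pics/ and viewed, at most 10 in all, crops included, and the job is handed in when it is done.

```bash
mkdir -p pics; ls; cat > h.py <<'E'
import numpy as np, cv2
from plant import robot
def grab(n):
    f=robot.grab_frame(n); return f
def save(f,name): cv2.imwrite('pics/'+name, f['image'][:,:,::-1])
def KD(f): return np.array([[f['fx'],0,f['cx']],[0,f['fy'],f['cy']],[0,0,1.]]),np.array(f['dist_coeffs'],float)
def ray(f,uv):
    K,D=KD(f); p=cv2.undistortPoints(np.array(uv,float).reshape(-1,1,2),K,D).reshape(-1,2)
    R=np.array(f['R']);t=np.array(f['t']); d=np.c_[p,np.ones(len(p))]
    return -R.T@t, d@R
def depthpt(f,uv):
    o,d=ray(f,uv); z=[f['range_z'][int(round(v)),int(round(u))] for u,v in uv]
    return o+d*np.array(z)[:,None]
def onplane(f,uv,h):
    o,d=ray(f,uv); return o+d*((h-o[2])/d[:,2])[:,None]
def proj(f,X):
    K,D=KD(f); R=np.array(f['R']);t=np.array(f['t'])
    return cv2.projectPoints(np.array(X,float).reshape(-1,1,3),cv2.Rodrigues(R)[0],t,K,D)[0].reshape(-1,2)
E
python3 - <<'E'
from h import *
for n in('scene','top'):
    f=grab(n); save(f,n+'0.png'); print(n,-np.array(f['R']).T@f['t'],np.round(f['R'],2).tolist())
print(robot.nose_length, robot.sense())
E
```

```text
pics
scene [ 0.043466   -0.02313748  0.78417291] [[0.29, -0.96, -0.01], [-0.79, -0.24, -0.56], [0.54, 0.17, -0.83]]
top [0.33034905 0.13825768 0.91275459] [[0.02, -1.0, 0.03], [-0.98, -0.03, -0.19], [0.19, -0.02, -0.98]]
0.011 {'t': 0.1, 'joint_pos': array([ 1.18511071,  0.46934786, -0.04860467,  1.53355865,  0.02412117,
        1.14100332, -0.08228092]), 'joint_velocities': array([ 2.07826675e-03,  4.69020346e-05,  5.44512142e-04, -3.16316842e-03,
       -1.21224176e-03, -4.76685224e-04,  2.91243976e-04]), 'effort': array([ 5.42435955e-04, -5.11513495e+01, -4.70571325e-02, -2.38391018e+01,
        1.07437751e-02,  4.35660855e-03, -1.42220085e-05]), 'tcp_pos': array([ 0.23559303, -0.63201869,  0.24138179]), 'tcp_rot': array([-3.13986350e+00,  7.47365522e-05,  3.56850943e-01]), 'wrist_force': array([ 0.77300313, -0.08881176,  0.09724903]), 'torque': array([ 0.00869477, -0.07324442, -0.06209675]), 'gripper_force': 0.0, 'opening': 0.9995119527827283}
```

View pics/scene0.png

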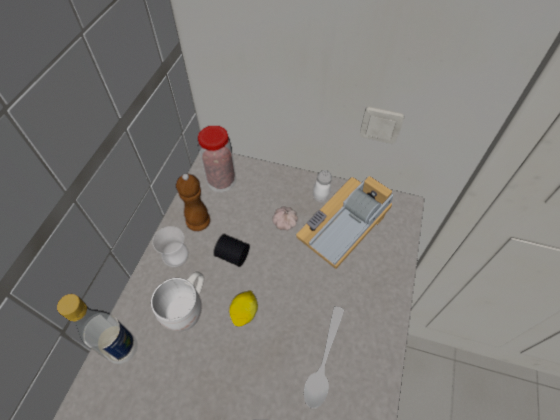

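View pics/top0.png

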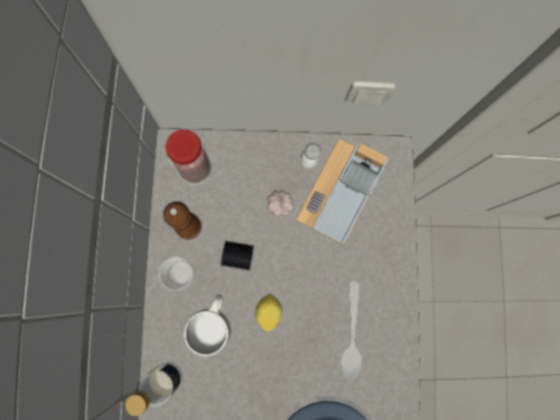

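Candidates for the tin are the grey cylinder in the dispenser's nest at top (357,177) / scene (363,205), and the black cylinder at top (237,256) / scene (232,250), which is the decoy. I choose the grey one. The bar is the dark ribbed block at top (316,203) / scene (317,221). Next is one close crop to check.

```bash
python3 - <<'E'
from h import *
a=grab('top')
b=grab('scene')
c=[cv2.resize(f['image'][y:y+120,x:x+110,::-1],None,fx=3.6,fy=4.8,interpolation=cv2.INTER_CUBIC) for f,x,y in((a,285,130),(b,290,165))]
c=[cv2.resize(i,(396,432)) for i in c]
cv2.imwrite('pics/crop.png',np.hstack(c))
for f,m in((a,[(316,203),(335,210),(357,177),(311,155),(280,203),(320,215)]),(b,[(317,221),(340,238),(363,205),(324,180),(286,218)])):
    print(np.round(depthpt(f,m),4).tolist())
E
```

```text
[[0.512, 0.0347, 0.057], [0.5028, -0.0087, 0.0343], [0.559, -0.0429, 0.098], [0.6062, 0.0487, 0.0853], [0.5106, 0.1091, 0.0537], [0.4891, 0.0248, 0.0452]]
[[0.5091, 0.0333, 0.0583], [0.4964, -0.0233, 0.0339], [0.5516, -0.0534, 0.0965], [0.6052, 0.0424, 0.0818], [0.5069, 0.1026, 0.0428]]
```

View pics/crop.png

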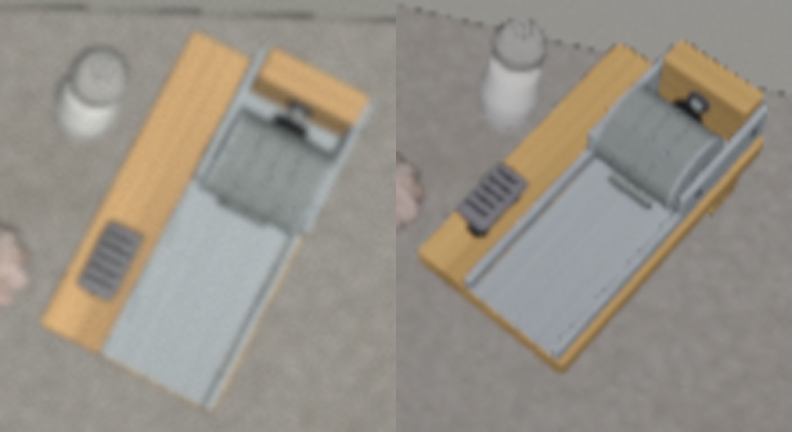

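The crop confirms it: the grey steel tin lies in the nest at crop (270,165), under the spring block. The ribbed bar is at crop (111,260) in the top view and (491,199) in the scene view. Next I triangulate the bar and the board corners.

```bash
python3 - <<'E'
from h import *
a=grab('top'); b=grab('scene')
P={'bar':((111,260),(491,199)),'LL':((42,325),(420,255)),'LR':((210,408),(561,369)),'UL':((193,32),(625,43)),'LipR':((209,404),(556,355)),'LipL':((103,353),(468,283))}
for k,(p,q) in P.items():
    p=np.array(p)/3.6+[285,130]; q=(np.array(q)-[396,0])/3.6+[290,165]
    o1,d1=ray(a,[p]); o2,d2=ray(b,[q]); d1=d1[0];d2=d2[0]
    s=np.linalg.lstsq(np.c_[d1,-d2],o2-o1,rcond=None)[0]
    A,B=o1+s[0]*d1,o2+s[1]*d2
    print(k,np.round((A+B)/2,4),'gap',round(np.linalg.norm(A-B)*1e3,1))
# bar mask by depth/colour, orange edge lines
for n,f in(('top',a),('scene',b)):
    hsv=cv2.cvtColor(f['image'],cv2.COLOR_RGB2HSV)
    m=cv2.inRange(hsv,(10,100,90),(25,255,255)); n_,L,S,C=cv2.connectedComponentsWithStats(m)
    sub=[i for i in range(1,n_) if S[i,4]>150 and 285<C[i][0]<395 and 130<C[i][1]<270]
    for i in sub:
        v,u=np.nonzero((cv2.erode((L==i).astype(np.uint8),np.ones((3,3))))>0); X=depthpt(f,np.c_[u,v]); X=X[(X[:,2]>.015)&(X[:,2]<.075)]
        if len(X)<40: continue
        c=X.mean(0); U=np.linalg.svd(X-c,full_matrices=False)[2]
        print(n,S[i],np.round(c,4),'dir',np.round(U[0],3),'nrm',np.round(U[2],3))
E
```

```text
bar [0.5143 0.035  0.053 ] gap 1.0
LL [0.481  0.0709 0.0218] gap 1.7
LR [ 0.4345 -0.0299  0.0138] gap 0.0
UL [ 0.6575 -0.0174  0.0509] gap 5.5
LipR [ 0.4347 -0.0256  0.03  ] gap 1.4
LipL [0.463  0.0363 0.0352] gap 1.1
top [ 298  140   55   87 1179] [0.5766 0.0053 0.0414] dir [-0.883  0.447 -0.14 ] nrm [ 0.126 -0.061 -0.99 ]
scene [ 297  178   95   90 1028] [0.5639 0.0125 0.0404] dir [-0.887  0.439 -0.139] nrm [-0.155 -0.001  0.988]
```

```bash
cat >> h.py <<'E'
yaw=-0.462; th=0.14
ex=np.array([np.cos(yaw),np.sin(yaw),0]); ey=np.array([-np.sin(yaw),np.cos(yaw),0]); ez=np.array([0,0,1.])
nr=-np.sin(th)*ex+np.cos(th)*ez; up=np.cos(th)*ex+np.sin(th)*ez
bar=np.array([.513,.0345,.058]); ori=[np.pi,-th,yaw]
def tcp(h,along=.006,lat=-.028): return bar+up*along+ey*lat+nr*(h+robot.nose_length)
E
python3 - <<'E'
from h import *
robot.goto(tcp(.15),ori); robot.grip(.49)
robot.move_straight(tcp(.04),vel=.12)
s=robot.sense(); print(s['t'],s['tcp_pos'],s['tcp_rot'],s['opening'],s['joint_pos'],robot.nose_length)
for n in('wrist','scene'):
    f=grab(n); I=f['image'][:,:,::-1].copy()
    for p in proj(f,[bar,bar-ey*.056-nr*.026, robot.sense()['tcp_pos']-nr*robot.nose_length]): cv2.circle(I,tuple(int(x) for x in p),2,(0,0,255),-1)
    if n=='scene': I=cv2.resize(I[130:290,250:450],(560,420))
    cv2.imwrite(f'pics/{n}1.png',I)
E
```

```text
4.3333 [0.4999042  0.01021487 0.10990607] [-3.14096372 -0.14103166 -0.46183301] 0.49274596272205573 [ 0.31332454  0.36443343 -0.55724028  2.12858399  0.47372397  0.6401033
 -2.61007805] 0.011
```

View pics/wrist1.png

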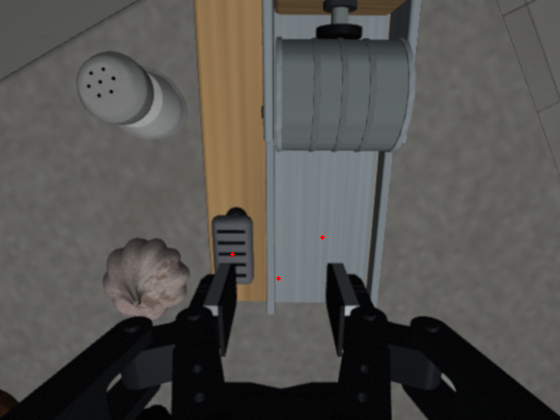

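View pics/scene1.png

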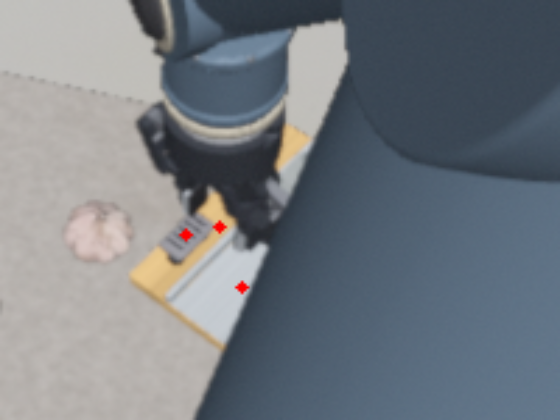

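The wrist view shows the bar centre at (233,249) against my predicted (232,254), and the channel centre at about (325,238) against (322,238). The calibration is within about 2 mm. The fingertips are at (222,268) and (337,268). I check the finger spacing by projection, then descend to contact.

```bash
python3 - <<'E'
from h import *
f=grab('wrist'); t=robot.sense()['tcp_pos']
print([np.round(proj(f,[t-nr*.011+ey*y])[0]).tolist() for y in(.0355,.028,.0208,-.0208,-.028,-.0355)])
r=robot.move_straight(tcp(.008),vel=.06,contact_N=4)
s=robot.sense(); print(r,s['wrist_force'])
f=grab('wrist'); save(f,'wrist2.png'); print(s['t'],(s['tcp_pos']-tcp(0))@nr)
E
```

```text
[[203.0, 279.0], [219.0, 279.0], [235.0, 279.0], [324.0, 279.0], [339.0, 279.0], [355.0, 279.0]]
False [ 0.38833834 -0.02729806  0.56193991]
5.1667 0.008059078919384061
```

View pics/wrist2.png

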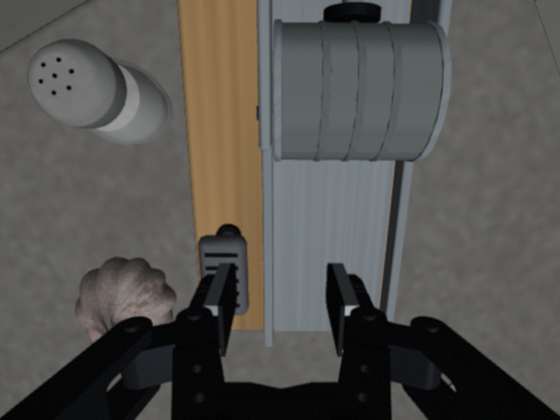

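The fingers are over the bar (left tip about (225,270), bar 203–247) and in the channel (right tip about (338,270)). Now I press in small steps with force readout.

```bash
python3 - <<'E'
from h import *
f0=robot.sense()['wrist_force']@nr; h=.008; h0=None
while h>-.026:
    h-=.001; robot.move_straight(tcp(h),vel=.03)
    s=robot.sense(); F=s['wrist_force']@nr-f0
    print(round(h*1e3),round((s['tcp_pos']-tcp(0))@nr*1e3,1),round(F,2),end=' | ')
    if h0 is None and F>1: h0=h
    if F>8: break
print('\ncontact',h0,s['t'],s['wrist_force'])
f=grab('wrist'); save(f,'wrist3.png')
robot.sleep(.5); s=robot.sense(); print(s['t'],s['wrist_force']@nr-f0)
E
```

```text
7 7.2 -0.33 | 6 6.0 0.41 | 5 4.9 0.75 | 4 3.9 -0.29 | 3 2.9 -0.23 | 2 1.9 -0.22 | 1 0.9 0.12 | 0 -0.1 -0.05 | -1 -1.1 0.1 | -2 -2.0 -0.17 | -3 -3.0 0.02 | -4 -4.0 0.89 | -5 -5.0 0.86 | -6 -6.0 1.15 | -7 -7.0 0.8 | -8 -8.0 1.28 | -9 -9.0 1.12 | -10 -10.0 1.36 | -11 -10.9 3.64 | -12 -12.0 3.99 | -13 -13.0 3.8 | -14 -14.0 5.06 | -15 -14.6 8.45 | 
contact -0.006 10.9667 [-1.72701122 -0.18800106  8.26133527]
11.5167 7.94808140977134
```

View pics/wrist3.png

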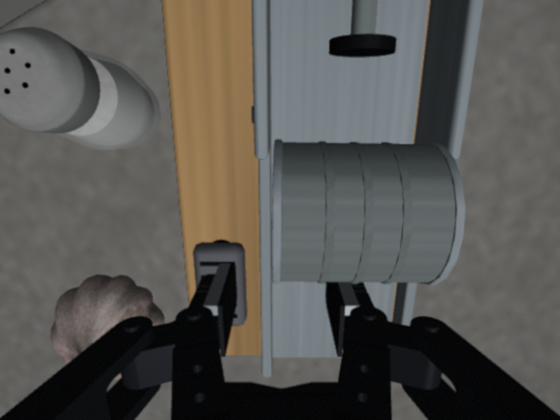

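The tin has popped out and rests against the right finger (tin rows 142–282, fingertip about (340,285)). The bar is held at its stop with 8 N. I check that it stays still, then hand in.

```bash
python3 - <<'E'
from h import *
f=grab('wrist'); I=cv2.imread('pics/wrist3.png')[:,:,::-1]
print(np.abs(f['image'].astype(int)-I)[130:300,260:480].mean())
X=depthpt(f,[(370,200),(370,215)])[1]; print('tin top d-x mm',(X-bar)@ex*1e3-14, robot.sense()['wrist_force'],robot.sense()['t'])
print(robot.close_job())
E
```

```text
0.8086541889483065
tin top d-x mm 33.10922157520125 [-3.00426586 -0.13093065  8.50449898] 11.5667
the job is handed in; nothing more can be done
None
```

The job is handed in: one finger is holding the bar at its lower stop with about 8 N. The other finger is keeping the popped-out tin still on the ramp at roughly x = 30 mm, clear of its nest, and nothing else on the counter was touched.

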